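Point out the open candle jar and its lid, then log the pair

ROBOT

A 6-joint arm with a two-finger parallel gripper is mounted at the origin on the work surface. World frame = base frame: x ahead of the robot, y to its left, z up, the work surface at z = 0. Lengths are in m, angles in rad, forces in N, time in s.
With the tool pointing down it reaches from about 0.4 to 0.925 m from the base axis. Payload 3.4 kg.
Tool frame: the origin (TCP) lies at the very end of the fingers, on their centre line; the grasp point (between the pads) lies 19 mm behind it; z points along the fingers, y is the line along which they close (so a half turn about z gives the same grasp; the last joint's range is limited). The gripper opens to 85 mm and grips with 20 to 120 N. Pads are 22 mm wide; open, the fingers measure 114 mm over their backs; the gripper's body (76 mm by 85 mm) begins 54 mm behind the grasp point. The pads swing forward as they close: fully open they stand 13 mm farther back than shut.
Start: joints at [-1.232, 0.307, 1.506, -0, 1.328, -0.073], TCP at [0.231, -0.527, 0.231] pointing down, gripper open.
Joint ranges: [-3.12, 3.12], [-1.05, 2.28], [0.14, 2.33], [-1.42, 4.57], [0.1, 2.73], [-2.68, 2.68]. Speed limits (rad/s): [2.57, 2.57, 3.14, 3.14, 3.14, 3.14].

INTERFACE

Orientations are given as a 3x3 rotation matrix whose columns are the frame's x, y, z axes.
In Python, from workcell import status, get_image, camera_params, ticket gives the robot as it stands. The module is installed in compiled form; this text tells all that it offers.
- The arm moves only by the tool step_arm, never from a script. Its argument "plan" is a list of rows, each a list of 3 entries, a list of its own where there are three numbers: the gripper's target within -1 to 1 (shut at 1, half-way at 0, fully open at -1), then the shift along the world's x, y, z in cm, then the turn, a rotation vector about the world's x, y, z in degrees. In form: [[claw, [tx, ty, tz], [ax, ay, az]], ...]. A call has 1 to 10 rows; each row shifts and turns the commanded pose from where the row before left it; what a row does not reach is not made up. A row lasts 1/10 s, in which the tool goes at most 50 mm and 8.59 degrees, less where a joint would pass 70% of its speed; a pose out of reach is approached as far as the arm can. A call with a gripper value outside its range is refused whole. The fingers move at their own pace and stop on an object; "squeeze" is the grip in N (left out, the last holds). Time passes only in rows, so rows that do not move let the fingers close. It gives the time, the measured TCP pose, the force, the opening and the grip force at its end, in the units of the state.
- status.sense(): the state, without advancing time (a new reading comes with each control period).
- get_image(name): name is "scene" or "top" or "wrist"; returns the picture (384x512x3 uint8, blue, green, red); there is no depth.
- camera_params(name): a dict with "fx", "fy", "cx", "cy" (pixels), "R" (3x3) and "t" (3): a world point X has camera coordinates R X + t; the wrist camera has in their place "hand_eye" (4x4, takes a point from camera to tool coordinates, whose origin is the TCP and whose axes are the flange's). Camera axes: x right, y down, z forward; pixel columns grow to the right and rows downward; lengths in m; the calibration is good to about 2 mm. A picture is of the moment at which its call begins: read the wrist's pose just before it. camera_params takes no time and is no camera call.
- ticket.sign_off(): hands the job in; it is judged then, once.
The state is a dict: "time_s": time; "qpos": joint angles; "dq": joint speeds; "joint_efforts": joint torques, N m; "ee_pos": TCP position; "ee_rot": TCP orientation; "contact_force": force on the tool from outside, world axes, zero at the start; "wrist_torque": the same for the moment, N m; "gripper_width": opening from 0.0 (shut) to 1.0 (fully open); "gripper_force": force on a finger pad.
Only numpy, scipy, OpenCV 4.12 (cv2) and the standard library are available. Lean on these libraries where they do the work, as an engineer would, in place of code of your own. Each camera call takes 0.05 s, during which the arm holds its last target. There are 200 camera calls.

TASK

Show which lid belongs to the open candle jar: with the fingertips about 3 cm above it, point from above at the centre of the jar that has no lid and keep still there for two seconds, then point in the same way for two seconds at the knob of the loose lid that fits it (the middle-sized of the three lying by themselves on the table, not those in the tray). Then press the button on the logging box fully down with a fingertip, let it come back up and move clear. Lift nothing, touch none of the jars, lids or other loose things, and do not point at any other jar or lid: pass well above them.

Things in the scene. Friction and masses are not known exactly. Their poses are not given: they have to be found in the camera images.
- jar_open: The open jar: the only jar without a lid (the jars in the tray at the right edge are all closed; the white cup of sticks is not a jar). Empty upright round white ceramic jar printed with black windows, outer diameter 84, 82 tall, wall 4. Loose, about 0.3 kg. Origin at the centre of its underside, z up.
- jar_open_mouth (a point): Centre of the open jar's mouth, at rim height (82 above the table).
- lid_medium: The lid that fits the open jar: the middle-sized of the three brass-coloured lids lying singly on the table (not in the cardboard tray at the far side). Round shallow dome, diameter 90, with a small round knob 14 across in the middle, 34 tall over all. Loose, about 0.09 kg. Origin at the centre of its underside, z up.
- lid_medium_knob (a point): Top of the middle lid's knob, on its axis, 34 above the table.
- lid_small: The smallest loose lid: same shape, diameter 72, 34 tall. Does not fit the open jar. Origin at the centre of its underside.
- lid_small_knob (a point): Top of the small lid's knob, 34 above the table.
- lid_large: The largest loose lid: same shape, diameter 112, 34 tall. Does not fit the open jar. Origin at the centre of its underside.
- lid_large_knob (a point): Top of the large lid's knob, 34 above the table.
- jar_small: A closed jar, same print, lid on: outer diameter 66, lid 72, 104 tall with its lid. Loose. Origin at the centre of its underside.
- jar_small_knob (a point): Top of the knob of the small closed jar, 104 above the table.
- jar_large: A closed jar, same print, lid on: outer diameter 104, lid 112, 108 tall with its lid. Loose. Origin at the centre of its underside. The jars and loose lids stand in any of six places, three left and three right of the logging box.
- jar_large_knob (a point): Top of the knob of the large closed jar, 108 above the table.
- log_box: Grey logging box fixed to the table, in the middle of the near side, with jars and lids on both sides: 90 x 70, 40 tall, with one round push button in a black housing on top, in the middle. Origin at the centre of its underside.
- log_button_top (a point): Centre of the top face of the push button (steel, 32 across); it is pressed straight down.
- log_button (a joint): Push button travel: 0 m released, 0.006 m fully down. A spring returns it; fully down takes 5 N. It counts as pressed beyond 0.004 m.
- glue_gun: Bystander: blue glue gun lying on its side, barrel 130 long plus a 30 nozzle, 36 tall, beyond the work on the left. Origin under the middle of the barrel.
- tape_roll: Bystander: clear tape roll lying flat, 56 across, 18 tall, beyond the logging box. Origin at the centre of its underside.
- stick_cup: Bystander: white cup, 68 across, of wooden wick sticks, about 150 tall, at the far side. Origin at the centre of its underside.
- spatula: Bystander: spatula, 160 long, lying at the near left. Origin on its underside.
- glue_stick: Bystander: white glue stick, 100 long, 11 thick, lying at the near right. Origin at the middle of its underside.
- spirit_bottle: Bystander: amber bottle, 56 across, 100 tall, at the far right. Origin at the centre of its underside.
Mind the look-alikes: they are no part of the job. Leave any pink or red look-alike of the jar_large alone.

How it is judged:
By the outcome, as a careful person would: the job done as asked, in the order asked, and still so for the second after the job is handed in, with the robot touching nothing.
It also fails if it takes over 58 s, if anything falls off the work surface, if the arm or the gripper's body presses on something with over 40 N, if the wrist force passes 120 N, or if a joint passes its speed limit or range.

## Working session

There is one attempt and no reset: what is moved stays moved. The work goes in short steps, Python scripts to look and compute and a tool call to move; the robot and the scene stay as the last step left them, time stands still between calls to the robot, and variables do not carry over. Pictures are saved under pics/ and viewed, at most 10 in all, crops included, and the job is handed in when it is done.

Besides the shell and the picture viewer there is one more tool, called after "Call:" as name(argument=value, ...), one argument or row to a line, values as JSON. step_arm: Moves the arm, as the interface text tells. Its arguments: {"type":"object","properties":{"plan":{"type":"array","items":{"type":"array"}},"squeeze":{"type":"number"}},"required":["plan"]}

```bash
mkdir -p pics
python3 - <<'E'
from workcell import *
import cv2
for n in("scene","top"):
    cv2.imwrite(f"pics/{n}1.png",cv2.resize(get_image(n),(800,600),interpolation=cv2.INTER_CUBIC))
    p=camera_params(n);print(n,p)
s=status.sense();print(s["time_s"],s["ee_pos"],s["ee_rot"],s["gripper_width"])
E
```

```text
scene {'fx': 350.76249217631334, 'fy': 350.76249217631334, 'cx': 257.7832006863068, 'cy': 190.5885937217774, 'R': array([[-0.20579282,  0.97848123,  0.0149597 ],
       [ 0.65295844,  0.14868356, -0.74265636],
       [-0.72889957, -0.14306529, -0.66950559]]), 't': array([ 0.11108498, -0.26908732,  1.46766945])}
top {'fx': 445.8749360522582, 'fy': 445.8749360522582, 'cx': 250.4619806398806, 'cy': 180.620529067583, 'R': array([[-0.00875519, -0.99984509, -0.01526917],
       [-0.99480285,  0.01025808, -0.10130187],
       [ 0.10144281,  0.01430289, -0.99473855]]), 't': array([0.02966916, 0.51313207, 1.25788526])}
0.1 [ 0.2304541  -0.52611368  0.23046218] [[ 9.15987214e-01  4.01206993e-01 -6.11228232e-04]
 [ 4.01207430e-01 -9.15985518e-01  1.76895182e-03]
 [ 1.49839631e-04 -1.86556656e-03 -9.99998249e-01]] 0.998328577320242
```

View pics/top1.png

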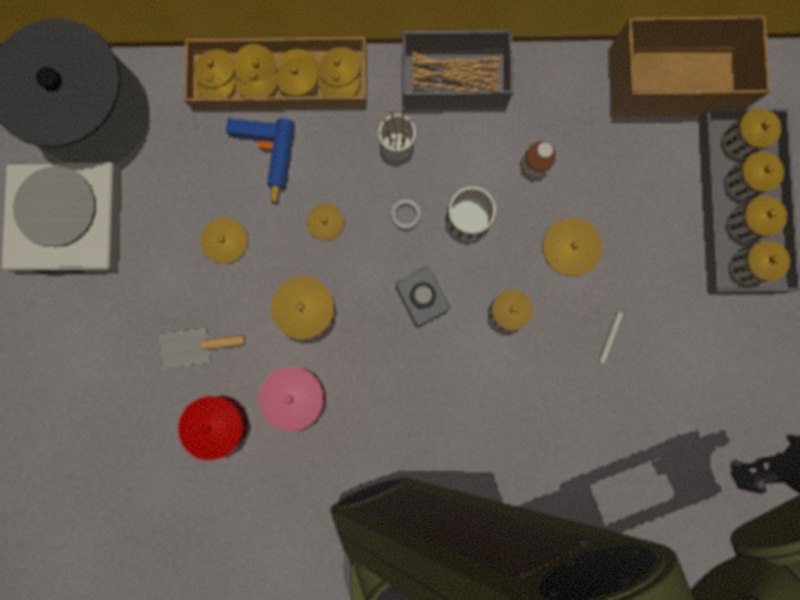

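View pics/scene1.png

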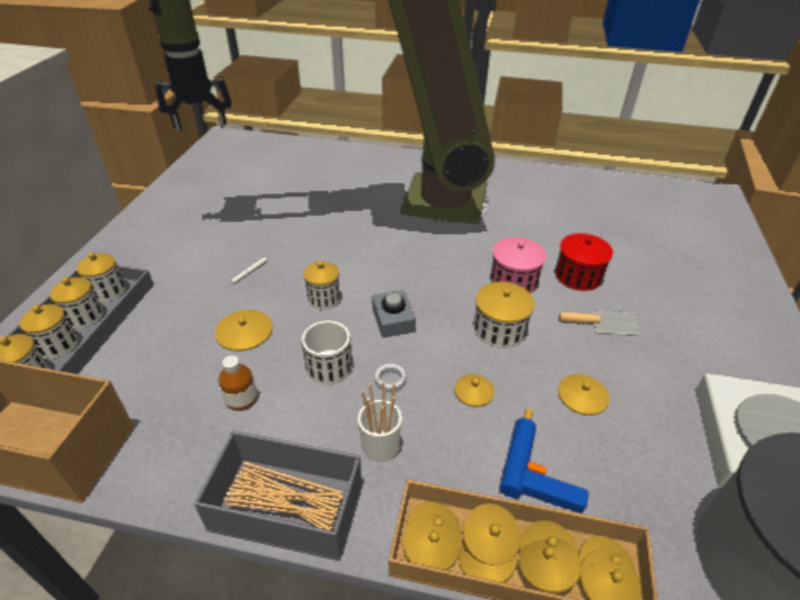

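The top view shows three loose lids: (224,240) about 47 px across, (325,222) about 37 px and (573,247) about 60 px. The middle-sized one is at (224,240). The only open jar is at (472,212), and the log box button is at (424,295). I'll confirm these in one enlarged crop montage.

```bash
cat > h.py <<'E'
import numpy as np
from workcell import *
def px2w(n,u,v,z):
    p=camera_params(n);R,t=p["R"],p["t"]
    d=R.T@[(u-p["cx"])/p["fx"],(v-p["cy"])/p["fy"],1];c=-R.T@t
    return c+d*(z-c[2])/d[2]
E
python3 - <<'E'
from h import *
import cv2
im=cv2.imread("pics/top1.png"); im=get_image("top")
# native 512x384; crops 50x50 px scaled 8 -> 400
P={"jar":(302,137),"lidM":(143,154),"small":(208,142),"box":(271,189)}
T=[]
for k,(u,v) in P.items():
    c=cv2.resize(im[v-25:v+25,u-25:u+25],(300,300),interpolation=cv2.INTER_CUBIC)
    cv2.putText(c,f"{k} {u-25},{v-25}",(5,15),0,.5,(0,255,255))
    for g in range(0,300,60): cv2.line(c,(g,0),(g,5),(0,255,0));cv2.line(c,(0,g),(5,g),(0,255,0))
    T.append(c)
cv2.imwrite("pics/crop1.png",np.vstack([np.hstack(T[:2]),np.hstack(T[2:])]))
E
```

```text
(no output)
```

View pics/crop1.png

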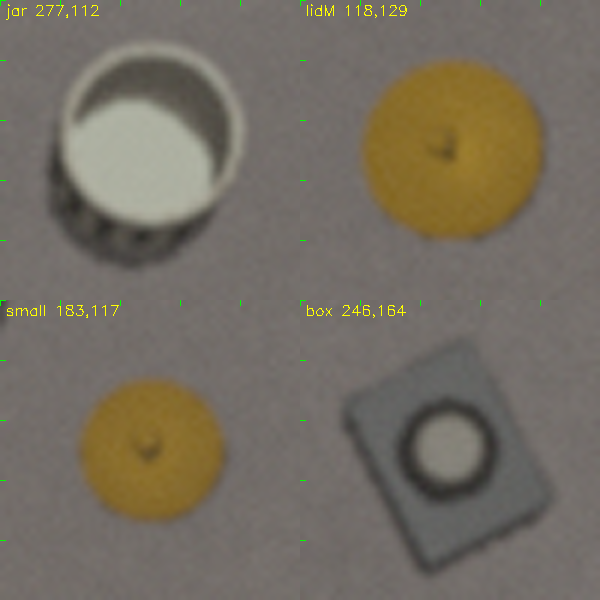

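Run:
```python
from h import *
from scipy.optimize import least_squares
print("jar",px2w("top",302.3,134.2,.082)); print("lid",px2w("top",143.3,153.8,.003)); print("knob?",px2w("top",142,152.8,.034))
for n,u,v in(("small",208,142),("large",573*.64,247*.64)): print(n,px2w("top",u,v,.01))
print("smalljar",px2w("top",513*.64,308*.64,.104),"largejar",px2w("top",300*.64,306*.64,.108))
for z in(.045,.05,.055,.06,.065,.07):print(z,px2w("top",270.7,188.9,z),px2w("scene",394*.64,299*.64,z))
print(camera_params("wrist"))
```

```text
jar [ 0.63588952 -0.1212272   0.082     ]
lid [0.59888101 0.34181327 0.003     ]
knob? [0.59670666 0.33763905 0.034     ]
small [0.63074735 0.14915868 0.01      ]
large [ 0.5777118  -0.31508489  0.01      ]
smalljar [ 0.45873744 -0.18521254  0.104     ] largejar [0.46550112 0.18134884 0.108     ]
0.045 [ 0.48733623 -0.03257542  0.045     ] [ 0.47436002 -0.03241284  0.045     ]
0.05 [ 0.48692226 -0.03242056  0.05      ] [ 0.47975314 -0.031233    0.05      ]
0.055 [ 0.48650828 -0.0322657   0.055     ] [ 0.48514625 -0.03005315  0.055     ]
0.06 [ 0.4860943  -0.03211084  0.06      ] [ 0.49053937 -0.02887331  0.06      ]
0.065 [ 0.48568033 -0.03195598  0.065     ] [ 0.49593248 -0.02769346  0.065     ]
0.07 [ 0.48526635 -0.03180112  0.07      ] [ 0.5013256  -0.02651361  0.07      ]
{'fx': 333.9522531900734, 'fy': 333.9522531900734, 'cx': 254.0512534155854, 'cy': 185.72415631082052, 'hand_eye': array([[ 2.02653246e-04, -9.62765847e-01, -2.70336609e-01,
         6.90567689e-02],
       [ 9.99999949e-01,  2.61504941e-04, -1.81680131e-04,
        -9.53026677e-04],
       [ 2.45609784e-04, -2.70336559e-01,  9.62765851e-01,
        -1.42034074e-01],
       [ 0.00000000e+00,  0.00000000e+00,  0.00000000e+00,
         1.00000000e+00]])}
```

The crop confirms them: the open jar's mouth, the 90 mm lid (clearly larger than the small one) and the button. The jar is at (0.636,-0.121), the lid at (0.598,0.340) and the button at (0.4865,-0.032), with its top at z≈0.056. I'll shut the fingers and move to above the jar.

Call:
step_arm(
  plan=[
    [1,[1,1,0],[0,0,0]],
    [1,[2.5,2.5,0],[0,0,0]],
    [1,[2.8,2.8,0],[0,0,0]],
    [1,[2.8,2.8,0],[0,0,0]],
    [1,[2.8,2.8,0],[0,0,0]],
    [1,[2.8,2.8,0],[0,0,0]],
    [1,[2.8,2.8,0],[0,0,0]],
    [1,[2.8,2.8,0],[0,0,0]],
    [1,[2.8,2.8,0],[0,0,0]],
    [1,[2.8,2.8,0],[0,0,0]],
  ],
)

```text
time_s: 1.15
ee_pos: [0.4906, -0.2652, 0.2313]
ee_rot: [[0.916, 0.402, -0.0], [0.402, -0.916, 0.001], [0.0, -0.001, -1.0]]
contact_force: [0.7, -0.5, -0.1]
gripper_width: 0.001
gripper_force: 0.0
```

Call:
step_arm(
  plan=[
    [1,[2.8,2.8,0],[0,0,0]],
    [1,[2.8,2.8,0],[0,0,0]],
    [1,[2.8,2.8,0],[0,0,0]],
    [1,[2.8,2.8,0],[0,0,0]],
    [1,[2.5,2.5,0],[0,0,0]],
    [1,[1,1,0],[0,0,0]],
    [1,[0,0,0],[0,0,0]],
    [1,[0,0,0],[0,0,0]],
  ],
)

```text
time_s: 1.95
ee_pos: [0.6356, -0.1208, 0.2309]
ee_rot: [[0.916, 0.402, -0.002], [0.402, -0.916, -0.0], [-0.002, -0.0, -1.0]]
contact_force: [-1.0, -0.5, 0.3]
gripper_width: -0.001
gripper_force: 0.0
```

```bash
cat >> h.py <<'E'
import cv2
def wshot(name,X,z):
    s=status.sense();im=get_image("wrist");p=camera_params("wrist");T=np.eye(4);T[:3,:3]=s["ee_rot"];T[:3,3]=s["ee_pos"]
    M=T@p["hand_eye"];np.save("M.npy",M)
    c=M[:3,:3].T@(np.array([*X,z])-M[:3,3]);u=p["fx"]*c[0]/c[2]+p["cx"];v=p["fy"]*c[1]/c[2]+p["cy"]
    print(s["ee_pos"],"expected px x1.5",u*1.5,v*1.5)
    im=cv2.resize(im,(768,576),interpolation=cv2.INTER_CUBIC);cv2.drawMarker(im,(int(u*1.5),int(v*1.5)),(0,255,0),0,16,1)
    cv2.imwrite(f"pics/{name}.png",im)
def wpx(u,v,z):
    M=np.load("M.npy");p=camera_params("wrist")
    d=M[:3,:3]@[(u/1.5-p["cx"])/p["fx"],(v/1.5-p["cy"])/p["fy"],1];c=M[:3,3];return c+d*(z-c[2])/d[2]
E
python3 -c "
from h import *
wshot('w1',(.636,-.121),.082)"
```

```text
[ 0.63564725 -0.12076478  0.23094463] expected px x1.5 383.4353316060005 257.3678764457275
```

View pics/w1.png

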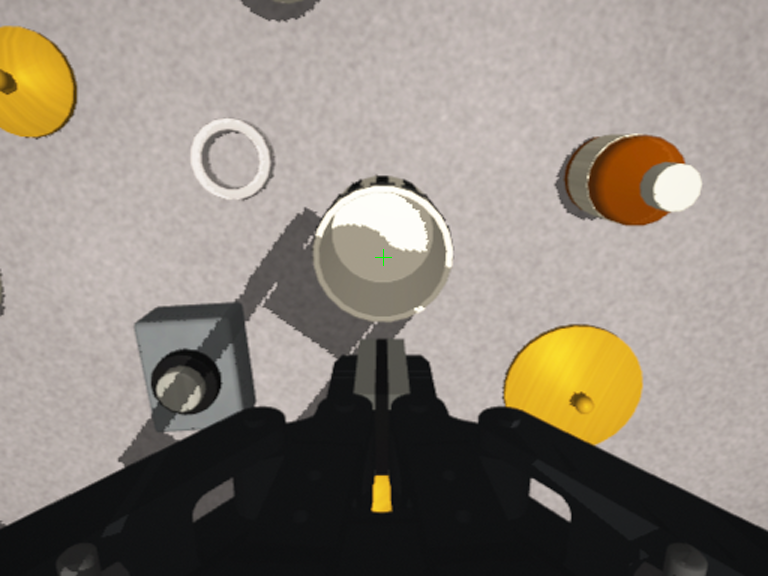

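The wrist view shows the mouth rim centred at about (383,254), against an expected (383,257). That agrees to within about 2 mm. The button top is at about (181,390). I'll go down to 3 cm above the rim and hold.

Call:
step_arm(
  plan=[
    [1,[0,0,-1.5],[0,0,0]],
    [1,[0,0,-2.5],[0,0,0]],
    [1,[0,0,-2.5],[0,0,0]],
    [1,[0,0,-2.5],[0,0,0]],
    [1,[0,0,-1.9],[0,0,0]],
    [1,[0,0,-1],[0,0,0]],
    [1,[0,0,0],[0,0,0]],
    [1,[0,0,0],[0,0,0]],
    [1,[0,0,0],[0,0,0]],
    [1,[0,0,0],[0,0,0]],
  ],
)

```text
time_s: 3.0
ee_pos: [0.6375, -0.121, 0.1137]
ee_rot: [[0.916, 0.401, 0.002], [0.401, -0.916, -0.001], [0.002, 0.002, -1.0]]
contact_force: [-1.2, -0.4, -0.2]
gripper_width: -0.004
gripper_force: 0.0
```

Call:
step_arm(
  plan=[
    [1,[0,0,0],[0,0,0]],
    [1,[0,0,0],[0,0,0]],
    [1,[0,0,0],[0,0,0]],
    [1,[0,0,0],[0,0,0]],
    [1,[0,0,0],[0,0,0]],
    [1,[0,0,0],[0,0,0]],
    [1,[0,0,0],[0,0,0]],
    [1,[0,0,0],[0,0,0]],
    [1,[0,0,0],[0,0,0]],
    [1,[0,0,0],[0,0,0]],
  ],
)

```text
time_s: 4.0
ee_pos: [0.6366, -0.1207, 0.1123]
ee_rot: [[0.916, 0.401, -0.0], [0.401, -0.916, 0.0], [-0.0, -0.0, -1.0]]
contact_force: [-0.4, 0.4, -0.1]
gripper_width: 0.002
gripper_force: 0.0
```

Call:
step_arm(
  plan=[
    [1,[0,0,0],[0,0,0]],
    [1,[0,0,0],[0,0,0]],
    [1,[0,0,0],[0,0,0]],
    [1,[0,0,0],[0,0,0]],
    [1,[0,0,0],[0,0,0]],
    [1,[0,0,0],[0,0,0]],
    [1,[0,0,0],[0,0,0]],
    [1,[0,0,0],[0,0,0]],
    [1,[0,0,0],[0,0,0]],
    [1,[0,0,0],[0,0,0]],
  ],
)

```text
time_s: 5.0
ee_pos: [0.6366, -0.1207, 0.1123]
ee_rot: [[0.916, 0.401, -0.0], [0.401, -0.916, 0.0], [0.0, -0.0, -1.0]]
contact_force: [-0.7, 0.5, -0.5]
gripper_width: 0.001
gripper_force: 0.0
```

```bash
python3 -c "
from h import *
for z in(.05,.055,.06):print(wpx(181,390,z),wpx(383.5,254.5,.082))"
```

```text
[ 0.48181338 -0.030917    0.05      ] [ 0.63761994 -0.12032862  0.082     ]
[ 0.48517301 -0.03186425  0.055     ] [ 0.63761994 -0.12032862  0.082     ]
[ 0.48853264 -0.03281149  0.06      ] [ 0.63761994 -0.12032862  0.082     ]
```

Before moving on I'll hold about 0.4 s longer for margin. Then I'll rise and cross high to the medium lid, ending at z≈0.23.

Call:
step_arm(
  plan=[
    [1,[0,0,0],[0,0,0]],
    [1,[0,0,0],[0,0,0]],
    [1,[0,0,0],[0,0,0]],
    [1,[0,0,0],[0,0,0]],
    [1,[0,0,1.5],[0,0,0]],
    [1,[0,0,3],[0,0,0]],
    [1,[0,0,3],[0,0,0]],
    [1,[0,0,3],[0,0,0]],
    [1,[0,0,1.4],[0,0,0]],
    [1,[0,1.5,0],[0,0,0]],
  ],
)

```text
time_s: 6.0
ee_pos: [0.6383, -0.1072, 0.2338]
ee_rot: [[0.917, 0.399, 0.005], [0.399, -0.917, -0.002], [0.004, 0.004, -1.0]]
contact_force: [0.7, 0.8, -0.6]
gripper_width: 0.001
gripper_force: 0.0
```

Call:
step_arm(
  plan=[
    [1,[0,3,0],[0,0,0]],
    [1,[-0.4,4,0],[0,0,0]],
    [1,[-0.4,4,0],[0,0,0]],
    [1,[-0.4,4,0],[0,0,0]],
    [1,[-0.4,4,0],[0,0,0]],
    [1,[-0.4,4,0],[0,0,0]],
    [1,[-0.4,4,0],[0,0,0]],
    [1,[-0.4,4,0],[0,0,0]],
    [1,[-0.4,4,0],[0,0,0]],
    [1,[-0.4,4,0],[0,0,0]],
  ],
)

```text
time_s: 7.0
ee_pos: [0.5984, 0.2865, 0.2287]
ee_rot: [[0.916, 0.402, -0.004], [0.402, -0.916, -0.001], [-0.004, -0.001, -1.0]]
contact_force: [0.3, -0.1, 0.4]
gripper_width: -0.0
gripper_force: 0.0
```

Call:
step_arm(
  plan=[
    [1,[-0.2,3.5,0],[0,0,0]],
    [1,[0,2,0],[0,0,0]],
    [1,[0,0,0],[0,0,0]],
    [1,[0,0,0],[0,0,0]],
  ],
)

```text
time_s: 7.4
ee_pos: [0.5979, 0.339, 0.2298]
ee_rot: [[0.916, 0.402, -0.002], [0.402, -0.916, -0.002], [-0.003, 0.001, -1.0]]
contact_force: [-0.3, -1.3, 0.8]
gripper_width: 0.001
gripper_force: 0.0
```

```bash
python3 -c "
from h import *
wshot('w2',(.598,.34),.034)"
```

```text
[0.59788226 0.33895374 0.22984425] expected px x1.5 380.93814625460004 240.8826921099908
```

View pics/w2.png

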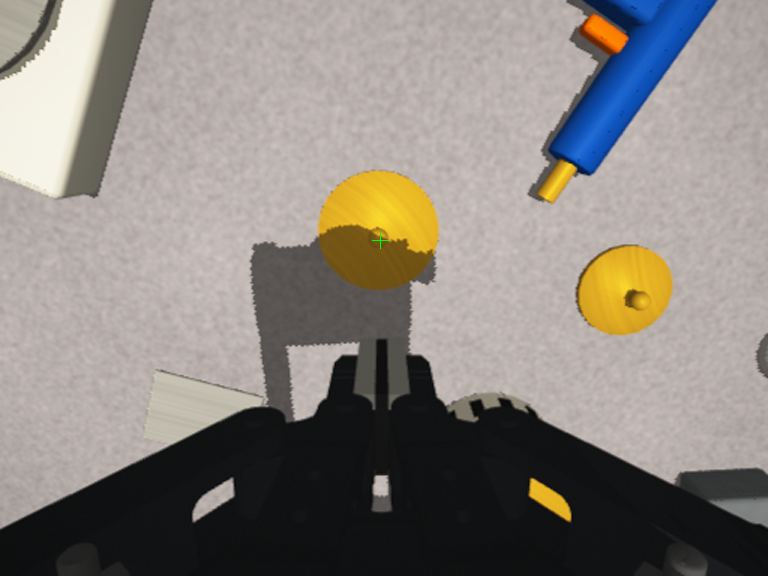

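The knob is at (379,236), within 2–3 mm of the expected point, and this is the mid-sized lid, larger than the one at (625,290). I'll descend 16.6 cm to 3 cm above the knob and hold.

Call:
step_arm(
  plan=[
    [1,[0.1,0,-1.5],[0,0,0]],
    [1,[0.1,0.1,-2.5],[0,0,0]],
    [1,[0,0,-3],[0,0,0]],
    [1,[0,0,-3],[0,0,0]],
    [1,[0,0,-3],[0,0,0]],
    [1,[0,0,-2.4],[0,0,0]],
    [1,[0,0,-1.2],[0,0,0]],
    [1,[0,0,0],[0,0,0]],
    [1,[0,0,0],[0,0,0]],
    [1,[0,0,0],[0,0,0]],
  ],
)

```text
time_s: 8.45
ee_pos: [0.6021, 0.3405, 0.0672]
ee_rot: [[0.916, 0.401, 0.003], [0.401, -0.916, 0.001], [0.003, -0.0, -1.0]]
contact_force: [0.6, 0.2, 0.0]
gripper_width: 0.0
gripper_force: 0.0
```

Call:
step_arm(
  plan=[
    [1,[0,0,0],[0,0,0]],
    [1,[0,0,0],[0,0,0]],
    [1,[0,0,0],[0,0,0]],
    [1,[0,0,0],[0,0,0]],
    [1,[0,0,0],[0,0,0]],
    [1,[0,0,0],[0,0,0]],
    [1,[0,0,0],[0,0,0]],
    [1,[0,0,0],[0,0,0]],
    [1,[0,0,0],[0,0,0]],
    [1,[0,0,0],[0,0,0]],
  ],
)

```text
time_s: 9.45
ee_pos: [0.6007, 0.3403, 0.0653]
ee_rot: [[0.916, 0.401, -0.0], [0.401, -0.916, 0.0], [-0.0, -0.0, -1.0]]
contact_force: [-0.1, -0.1, 0.1]
gripper_width: 0.001
gripper_force: 0.0
```

Call:
step_arm(
  plan=[
    [1,[0,0,0],[0,0,0]],
    [1,[0,0,0],[0,0,0]],
    [1,[0,0,0],[0,0,0]],
    [1,[0,0,0],[0,0,0]],
    [1,[0,0,0],[0,0,0]],
    [1,[0,0,0],[0,0,0]],
    [1,[0,0,0],[0,0,0]],
    [1,[0,0,0],[0,0,0]],
    [1,[0,0,0],[0,0,0]],
    [1,[0,0,0],[0,0,0]],
  ],
)

```text
time_s: 10.45
ee_pos: [0.6007, 0.3403, 0.0653]
ee_rot: [[0.916, 0.401, 0.0], [0.401, -0.916, 0.0], [0.0, -0.0, -1.0]]
contact_force: [-0.6, -0.9, -0.4]
gripper_width: -0.002
gripper_force: 0.0
```

Call:
step_arm(
  plan=[
    [1,[0,0,0],[0,0,0]],
    [1,[0,0,0],[0,0,0]],
    [1,[0,0,0],[0,0,0]],
    [1,[0,0,1.5],[0,0,0]],
    [1,[0,0,3],[0,0,0]],
    [1,[0,0,3],[0,0,0]],
    [1,[0,0,3],[0,0,0]],
    [1,[0,0,3],[0,0,0]],
    [1,[0,0,3],[0,0,0]],
    [1,[0,0,1.5],[0,0,0]],
  ],
)

```text
time_s: 11.45
ee_pos: [0.6019, 0.3409, 0.2504]
ee_rot: [[0.916, 0.401, 0.006], [0.401, -0.916, 0.003], [0.006, -0.0, -1.0]]
contact_force: [0.1, 0.3, -0.2]
gripper_width: 0.002
gripper_force: 0.0
```

Call:
step_arm(
  plan=[
    [1,[-0.4,-1.2,0],[0,0,0]],
    [1,[-0.8,-2.6,0],[0,0,0]],
    [1,[-1.2,-4,0],[0,0,0]],
    [1,[-1.2,-4,0],[0,0,0]],
    [1,[-1.2,-4,0],[0,0,0]],
    [1,[-1.2,-4,0],[0,0,0]],
    [1,[-1.2,-4,0],[0,0,0]],
    [1,[-1.2,-4,0],[0,0,0]],
    [1,[-1.2,-4,0],[0,0,0]],
    [1,[-1.0,-3,0],[0,0,0]],
  ],
)

```text
time_s: 12.45
ee_pos: [0.4919, -0.0102, 0.2445]
ee_rot: [[0.916, 0.4, -0.002], [0.4, -0.916, -0.001], [-0.002, -0.0, -1.0]]
contact_force: [0.0, 0.1, 0.5]
gripper_width: 0.002
gripper_force: 0.0
```

Call:
step_arm(
  plan=[
    [1,[-0.8,-2.4,-1],[0,0,0]],
    [1,[0,0,-3],[0,0,0]],
    [1,[0,0,-3],[0,0,0]],
    [1,[0,0,-3],[0,0,0]],
    [1,[0,0,-2],[0,0,0]],
    [1,[0,0,-1],[0,0,0]],
    [1,[0,0,0],[0,0,0]],
    [1,[0,0,0],[0,0,0]],
    [1,[0,0,0],[0,0,0]],
    [1,[0,0,0],[0,0,0]],
  ],
)

```text
time_s: 13.45
ee_pos: [0.4875, -0.0318, 0.1164]
ee_rot: [[0.916, 0.401, 0.002], [0.401, -0.916, -0.0], [0.002, 0.001, -1.0]]
contact_force: [-0.7, -0.1, 0.6]
gripper_width: 0.002
gripper_force: 0.0
```

```bash
python3 -c "
from h import *
wshot('w3',(.487,-.032),.056)"
```

```text
[ 0.48752345 -0.03183777  0.11638937] expected px x1.5 383.0622279488414 307.6554929883206
```

View pics/w3.png

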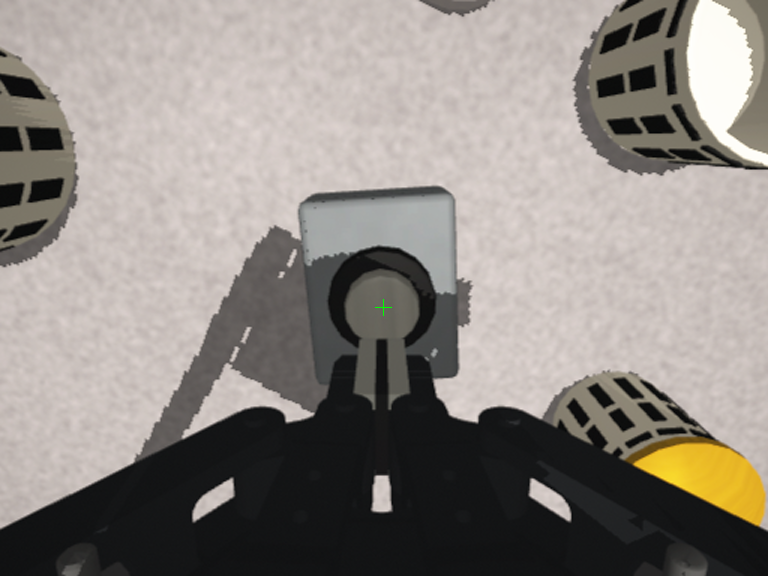

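The button cap is centred at about (382,306), right on the expected point. I'll go down and press in small steps while watching the force.

Call:
step_arm(
  plan=[
    [1,[0,0,-1.5],[0,0,0]],
    [1,[0,0,-2],[0,0,0]],
    [1,[0,0,-1.2],[0,0,0]],
    [1,[0,0,-0.4],[0,0,0]],
    [1,[0,0,-0.2],[0,0,0]],
    [1,[0,0,-0.2],[0,0,0]],
    [1,[0,0,0],[0,0,0]],
    [1,[0,0,0],[0,0,0]],
  ],
)

```text
time_s: 14.3
ee_pos: [0.487, -0.0317, 0.0609]
ee_rot: [[0.916, 0.401, 0.001], [0.401, -0.916, -0.0], [0.001, 0.001, -1.0]]
contact_force: [-0.8, 0.8, 1.8]
gripper_width: 0.002
gripper_force: 1.0
```

Call:
step_arm(
  plan=[
    [1,[0,0,-0.2],[0,0,0]],
    [1,[0,0,0],[0,0,0]],
    [1,[0,0,0],[0,0,0]],
  ],
)

```text
time_s: 14.6
ee_pos: [0.4871, -0.0317, 0.0586]
ee_rot: [[0.916, 0.401, 0.001], [0.401, -0.916, -0.0], [0.001, 0.0, -1.0]]
contact_force: [0.2, 0.2, 3.0]
gripper_width: -0.003
gripper_force: 1.7
```

Call:
step_arm(
  plan=[
    [1,[0,0,-0.2],[0,0,0]],
    [1,[0,0,0],[0,0,0]],
    [1,[0,0,0],[0,0,0]],
  ],
)

```text
time_s: 14.9
ee_pos: [0.4871, -0.0317, 0.0564]
ee_rot: [[0.916, 0.401, 0.001], [0.401, -0.916, -0.0], [0.001, 0.0, -1.0]]
contact_force: [-0.3, 0.7, 4.0]
gripper_width: 0.001
gripper_force: 2.3
```

Call:
step_arm(
  plan=[
    [1,[0,0,-0.15],[0,0,0]],
    [1,[0,0,0],[0,0,0]],
    [1,[0,0,0],[0,0,0]],
  ],
)

```text
time_s: 15.2
ee_pos: [0.4871, -0.0318, 0.0559]
ee_rot: [[0.916, 0.401, 0.001], [0.401, -0.916, -0.0], [0.001, 0.001, -1.0]]
contact_force: [-2.0, 0.3, 13.7]
gripper_width: -0.003
gripper_force: 6.8
```

The button has bottomed out, with the force at 13.7 N and above the spring's 5 N. I'll release it and move clear.

Call:
step_arm(
  plan=[
    [1,[0,0,0.3],[0,0,0]],
    [1,[0,0,0.4],[0,0,0]],
    [1,[0,0,0.8],[0,0,0]],
    [1,[0,0,2],[0,0,0]],
    [1,[0,0,3],[0,0,0]],
    [1,[0,0,3],[0,0,0]],
    [1,[0,0,3],[0,0,0]],
    [1,[0,0,3],[0,0,0]],
    [1,[0,0,1.5],[0,0,0]],
    [1,[0,0,0],[0,0,0]],
  ],
)

```text
time_s: 16.2
ee_pos: [0.4879, -0.032, 0.2272]
ee_rot: [[0.916, 0.401, 0.005], [0.401, -0.916, -0.001], [0.004, 0.003, -1.0]]
contact_force: [0.3, -0.8, -0.3]
gripper_width: 0.003
gripper_force: 0.0
```

Call:
step_arm(
  plan=[
    [1,[0,0,0],[0,0,0]],
    [1,[0,0,0],[0,0,0]],
    [1,[0,0,0],[0,0,0]],
    [1,[0,0,0],[0,0,0]],
    [1,[0,0,0],[0,0,0]],
  ],
)

```text
time_s: 16.7
ee_pos: [0.4864, -0.0317, 0.2241]
ee_rot: [[0.916, 0.401, -0.001], [0.401, -0.916, 0.0], [-0.001, -0.001, -1.0]]
contact_force: [-0.2, -0.3, 0.1]
gripper_width: -0.001
gripper_force: 0.0
```

```bash
python3 -c "
from workcell import *
print(ticket.sign_off())"
```

```text
the job is handed in; nothing more can be done
None
```

I pointed at the open jar and then at the knob of the medium lid for over two seconds each, pressed the button fully down and released it, moved clear, and handed the job in at about 17 s; the hand-in gave no verdict.

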